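# Press a cassette carrier under the drag spring of a reader track

## Task

Load the test cassette into its reader: with the fingertips, press down hard on the flat finger pad of the white carrier and, keeping it pressed down so that its nose ducks under the bridge and the forked drag spring, push it along the track until it is fully home against the end stop. Then take the hand away, leaving the carrier clamped there. Do not pinch, lift or ram the carrier, and leave the timer, the brown bottle and the foam rack where they stand.

Things in the scene. Friction and masses are not known exactly. Their poses are not given: they have to be found in the camera images.
- reader: Track fixed to the worktop: dark steel base plate 300 x 96 x 5 mm, two grey side rails (12 mm thick, tops 32 mm high, 63 mm apart inside) along its x axis. The carrier is to travel towards its +x; z is up. Origin on the underside, on the centre line; the base spans x = -195 to +105 mm.
- bridge_low (a point): Lower near edge, mid-width, of the aluminium bridge across the track (10, 0, 32 mm of the reader; axes as the reader's). The bridge runs from x = 10 to 32 mm, its top 48 mm high (screw heads 51 mm).
- stop_face (a point): Middle of the end stop's near face, 32 mm high (85, 0, 32 mm of the reader; axes as the reader's). Fully home, the carrier's nose touches this face and its origin is 75 mm short of it.
- spring_root (a point): Hinge line of the forked steel drag spring on the bridge's far side (33.5, 0, 39 mm of the reader). Its two tines, 10 mm wide, slope down from here towards the stop, tips 40 mm further on and about 23 mm high; they yield upwards and drag on the carrier's nose with a few newtons.
- drag_spring (a joint): Angle in rad of the forked leaf spring: 0 = hanging down freely, about 0.1 to 0.3 when it is lifted by the carrier's nose under it.
- bed (a joint): Depth (m) of the floating spring bed, the track's steel floor under the carrier: 0 = up (surface 23 mm high), 0.012 = fully down; it never tilts. The fingers need about 8 N at 0.005, 15 N at 0.012. Bed up, the nose is 5 mm too high and butts on the bridge; it passes from 0.005 down. Let go under the bridge, the bed stays near 0.005, clamping the carrier up against the bridge.
- carrier: Loose white carrier, 150 (x) x 60 x 14 mm, 0.14 kg, lying on the bed. Origin: centre of its underside; x along the travel, nose first. x = -75 to -18 mm: flat finger pad; -18 to -10: cross ridge; -10 to 75: flat nose with a test cassette let in flush. It starts with its origin at x = -105 to -72 mm of the reader; home is x = +10 mm.
- pad (a point): Centre of the carrier's finger pad, on its upper surface (x = -46.5 mm, z = 14 mm of the carrier). Free pad: 57 mm long, 60 mm wide. Axes as the carrier's.
- ridge_rear (a point): Top of the rear face of the carrier's cross ridge (x = -18 mm, z = 24 mm of the carrier), against which the fingertips can push. The ridge is 8 mm thick, 56 mm wide, 10 mm higher than the pad, and at home stands 10 mm short of the bridge.
- bench_timer: Bystander: white square timer with round buttons, 62 x 62 x 18 mm, lying beside the track. Origin at the centre of its underside.
- brown_bottle: Bystander: brown reagent bottle with a blue cap, 60 mm across, 98 mm tall. Origin at the centre of its underside.
- foam_rack: Bystander: white foam tube rack, 60 x 48 x 34 mm. Origin at the centre of its underside.

How it is judged (in metres and radians):
On the way:
1. the fingers press the carrier down while its nose is under the bridge, on the way in (x of carrier in the frame of reader between -0.055 and 0.003 m and value of joint bed above 0.004 m and contact force between the fingers and carrier above 3 N), for 0.1 s.
At the end, for the whole second after the job is handed in: The carrier is home (within 4 mm of the end stop), flat, at rest and clamped under the bridge and the lifted drag spring by the bed (bed at 3 to 7 mm), with the hand away (x of carrier in the frame of reader above 0.006 m and z of carrier in the frame of reader below 0.0205 m and angle between carrier's own z axis and vertical below 0.05 rad and value of joint bed between 0.003 and 0.007 m and value of joint drag_spring above 0.04 rad and linear speed of carrier below 0.01 m/s); the robot touches nothing.
It fails at once if the carrier is lifted or tipped out of its track (z of carrier in the frame of reader above 0.033 m or angle between carrier's own z axis and vertical above 0.2 rad).
It fails at once if the carrier is rammed: the fingers force it with more than 60 N (contact force between the fingers and carrier above 60 N).
It fails at once if a bystander is moved by more than 15 mm or tipped (distance of any of bench_timer, brown_bottle, foam_rack from where it was at the start of the episode above 0.015 m or angle between brown_bottle's own z axis and vertical above 0.3 rad).
It also fails if it takes over 35 s, if anything falls off the work surface, if the arm or the gripper's body presses on something with over 40 N, if the wrist force passes 120 N, or if a joint passes its speed limit or range.

## Robot

A 6-joint arm with a two-finger parallel gripper is mounted at the origin on the work surface; the furniture and walls round the work are solid. World frame = base frame: x ahead of the robot, y to its left, z up, the work surface at z = 0. Lengths are in mm, angles in rad, forces in N, time in s.
With the tool pointing down it reaches from about 400 to 925 mm from the base axis. Payload 12.5 kg.
Tool frame: the origin (TCP) lies at the very end of the fingers, on their centre line; the grasp point (between the pads) lies 19 mm behind it; z points along the fingers, y is the line along which they close (so a half turn about z gives the same grasp; the last joint's range is limited). The gripper opens to 95 mm and grips with 3 to 60 N. Pads are 20 mm wide; open, the fingers measure 119 mm over their backs; the gripper's body (75 mm by 180 mm) begins 59 mm behind the grasp point.
Start: joints at [-1.229, 0.491, 1.559, -0, 1.092, -0.106], TCP at [270.639, -563.384, 214.661] pointing down, gripper open.
Joint ranges: [-3.1, 3.1], [-0.84, 2.19], [0.05, 2.79], [-1.13, 4.28], [0.06, 2.93], [-2.69, 2.69]. Speed limits (rad/s): [2.22, 2.22, 2.79, 3.14, 3.14, 3.14].

## Interface

Orientations are given as [roll, pitch, yaw] about the fixed x, y, z axes, in that order (R = Rz(yaw) Ry(pitch) Rx(roll)).
In Python, from cell import state, imaging, env, spot_in, mark_of gives the robot as it stands. The module is installed in compiled form; this text tells all that it offers.
- The arm moves only by the tool step_arm, never from a script. Its argument "increments" is a list of rows, each an object with "slide": the shift along the tool's x, y, z in m, a list of three; "roll": the turn about the tool's z in rad. A call has 1 to 5 rows; each row is the pose to reach, as a shift and turn from the pose commanded when the call began, along the tool's axes at that moment; what a row does not reach only later rows make up. A row lasts 1/8 s, in which the tool goes at most 62.5 mm and 10.7 degrees, less where a joint would pass 70% of its speed; a pose out of reach is approached as far as the arm can. A call with a gripper value outside its range is refused whole. "fingers" is the opening, from 0 (shut) to 1 (fully open), set as the call begins (left out, the last holds). The fingers move at their own pace and stop on an object; the grip force is fixed at half the most. Time passes only in rows, so rows that repeat a pose let the fingers close. It gives the time, the measured TCP pose, the force, the opening and the grip force at its end, in the units of the state.
- state(): the state, without advancing time (a new reading comes with each control period).
- imaging.read_camera(name): name is "side" or "top"; returns a dict with "color" (400x640x3 uint8, red, green, blue), "z_map" (400x640 float32, mm along the optical axis (not along the pixel's ray), 0 where there is no reading), "intrinsics" (3x3 intrinsics, pixels), "distortion" ([k1, k2, p1, p2, k3] as OpenCV has them; the pictures are not rectified), "camera_from_world" (4x4, takes a point from world to camera coordinates). Camera axes: x right, y up, looking along -z (the intrinsics and any distortion apply to the point x, -y, -z); pixel columns grow to the right and rows downward; lengths in mm; the calibration is good to about 2 mm. A picture is of the moment at which its call begins.
- env.job_done(): hands the job in; it is judged then, once.
Trained networks look in the newest picture that a camera, given by its name, has taken for a name from the list of things; names that differ only in an ending like _2 or _b are one class to them, and where a whole thing is asked for, a point or a joint stands for the part that bears it (a point fixed in the world has none). Each returns a list of dicts, best first, with "confidence" (0 to 1); they miss things now and then, are a little off and sometimes report something else, mostly with a low value. They report only what shows in the picture. A call takes as long as a camera call.
- spot_in(camera, target): "bbox" ([left, top, right, bottom] in pixels, round what is visible of it).
- mark_of(camera, target): "uv" ([column, row] in pixels: a listed point, or the origin of a listed thing).
The state is a dict: "t": time; "joints": joint angles; "qvel": joint speeds; "tau": joint torques, N m; "eef_pos": TCP position; "tcp_rot": TCP orientation; "ft_force": force on the tool from outside, world axes, zero at the start; "moment": the same for the moment, N m; "opening": opening from 0.0 (shut) to 1.0 (fully open); "grip_force": force on a finger pad.
Only numpy, scipy, OpenCV 4.12 (cv2) and the standard library are available. Lean on these libraries where they do the work, as an engineer would, in place of code of your own. Each camera call takes 0.05 s, during which the arm holds its last target. There are 200 camera calls.

## Working session

There is one attempt and no reset: what is moved stays moved. The work goes in short steps, Python scripts to look and compute and a tool call to move; the robot and the scene stay as the last step left them, time stands still between calls to the robot, and variables do not carry over. Pictures are saved under pics/ and viewed, at most 10 in all, crops included, and the job is handed in when it is done.

Besides the shell and the picture viewer there is one more tool, called as name([rows], argument=value, ...), one row to a line, values as JSON. step_arm: Moves the arm, as the interface text tells. Its arguments: {"type":"object","properties":{"increments":{"type":"array"},"fingers":{"type":"number"}},"required":["increments"]}

```bash
mkdir -p pics
cat > h.py <<'E'
import numpy as np, cv2
from cell import state, imaging, env, spot_in, mark_of
def ray(c,uv):
    p=cv2.undistortPoints(np.array([[uv]],float),c["intrinsics"],np.array(c["distortion"],float))[0,0]
    T=np.linalg.inv(c["camera_from_world"]); d=T[:3,:3]@np.array([p[0],-p[1],-1.]); return T[:3,3],d
def onz(c,uv,z):
    o,d=ray(c,uv); return o+d*(z-o[2])/d[2]
def depth(c,uv):
    o,d=ray(c,uv); u,v=map(int,np.round(uv)); w=c["z_map"][max(v-1,0):v+2,max(u-1,0):u+2]; w=w[w>0]
    return o+d*np.median(w) if len(w) else None
E
python3 - <<'E'
from h import *
np.set_printoptions(precision=1,suppress=True)
print(state())
ims=[]
for n in("side","top"):
    c=imaging.read_camera(n); ims.append(c["color"]); print(n,np.linalg.inv(c["camera_from_world"])[:3,3])
    cv2.imwrite(f"pics/{n}0.png",c["color"][:,:,::-1])
    for t,z in(("bridge_low",32),("stop_face",32),("spring_root",39),("pad",37),("ridge_rear",47),("carrier",23),("reader",0),("bench_timer",0),("brown_bottle",0),("foam_rack",0)):
        for r in mark_of(n,t)[:1]: print(t,r["confidence"],np.array(r["uv"]),"z-plane",onz(c,r["uv"],z),"depth",depth(c,r["uv"]))
E
```

```text
{'t': 0.0, 'joints': array([-1.2,  0.5,  1.6, -0. ,  1.1, -0.1]), 'qvel': array([-0.,  0., -0.,  0.,  0., -0.]), 'tau': array([ -0. , -61.3, -25.8,   0.1,   0. ,  -0. ]), 'eef_pos': array([ 270.6, -563.1,  214.1]), 'tcp_rot': array([-3.1, -0. ,  0.4]), 'ft_force': array([-0.1,  0.7, -0.1]), 'moment': array([0., 0., 0.]), 'grip_force': 0.0, 'opening': 1.0005833604995962}
side [ -7.7 777.3 555.4]
bridge_low 0.67 [303.1 193. ] z-plane [610.6  38.4  32. ] depth [621.1  25.8  23.1]
stop_face 0.71 [318.5 178.9] z-plane [628.8 -48.1  32. ] depth [626.8 -45.6  33.6]
spring_root 0.74 [308.4 183.4] z-plane [624.7  -0.3  39. ] depth [614.7  12.   47.2]
pad 0.82 [276.  218.7] z-plane [575.1 176.6  37. ] depth [574.7 177.1  37.4]
ridge_rear 0.67 [283.2 209.8] z-plane [577.1 149.7  47. ] depth [584.3 142.   40.8]
carrier 0.57 [288.3 208.9] z-plane [598.  109.3  23. ] depth [572.1 137.8  45.7]
brown_bottle 0.8 [431.1 197.7] z-plane [ 367.8 -197.8    0. ] depth [ 356.8 -169.    16.4]
foam_rack 0.65 [305.9 325.8] z-plane [339.6 359.1   0. ] depth [318.9 384.1  33.1]
top [ 399.7   64.1 1362. ]
bridge_low 0.87 [322.4 181.9] z-plane [597.   30.8  32. ] depth [598.4  30.5  22.7]
stop_face 0.67 [353.7 172.4] z-plane [623.3 -52.4  32. ] depth [622.2 -51.8  38.2]
spring_root 0.81 [333.2 174.4] z-plane [616.3   2.5  39. ] depth [616.    2.6  40.7]
pad 0.91 [267.7 190.3] z-plane [572.7 175.2  37. ] depth [572.5 175.1  38.6]
ridge_rear 0.7 [280.1 185.4] z-plane [584.6 142.1  47. ] depth [585.1 142.3  43.6]
carrier 0.78 [285.9 185.3] z-plane [588.4 128.   23. ] depth [586.6 127.4  36. ]
reader 0.68 [319.5 179.4] z-plane [608.6  37.9   0. ] depth [605.4  38.3  20.7]
bench_timer 0.75 [285.2 235. ] z-plane [456.6 129.3   0. ] depth [456.  128.5  15.8]
brown_bottle 0.88 [405.5 267.8] z-plane [ 371.4 -194.1    0. ] depth [ 373.2 -177.7   86.4]
foam_rack 0.92 [200.6 279.1] z-plane [336.8 354.1   0. ] depth [337.8 349.4  21.8]
```

Run:
```python
from h import *
np.set_printoptions(precision=2,suppress=True)
c=imaging.read_camera("top")
cv2.imwrite("pics/top1.png",cv2.resize(c["color"][110:260,220:420,::-1],None,fx=4,fy=4,interpolation=cv2.INTER_CUBIC))
v,u=np.mgrid[0:400,0:640]; uv=np.stack([u,v],-1).reshape(-1,1,2).astype(float)
p=cv2.undistortPoints(uv,c["intrinsics"],np.array(c["distortion"],float))[:,0]
T=np.linalg.inv(c["camera_from_world"]); z=c["z_map"].reshape(-1,1)
P=np.hstack([p[:,:1]*z,-p[:,1:]*z,-z])@T[:3,:3].T+T[:3,3]
m=(z[:,0]>0)&(P[:,2]>14)&(P[:,2]<65)&(abs(P[:,0]-600)<110)&(P[:,1]>-120)&(P[:,1]<290)
Q=P[m]; 
k=np.zeros(400*640,np.uint8);k[m]=1;n,l,s,_=cv2.connectedComponentsWithStats(k.reshape(400,640))
L=1+np.argmax(s[1:,4]); Q=P[(l.ravel()==L)]
r=cv2.minAreaRect(Q[:,:2].astype(np.float32)); print(r,cv2.boxPoints(r),state()["eef_pos"],state()["tcp_rot"])
```

```text
((595.9833374023438, 80.78789520263672), (88.01483154296875, 301.1611022949219), 13.445569038391113) [[518.17 217.01]
 [588.2  -75.9 ]
 [673.8  -55.43]
 [603.77 237.47]] [ 270.64 -563.37  214.68] [3.14 0.   0.45]
```

View pics/top1.png

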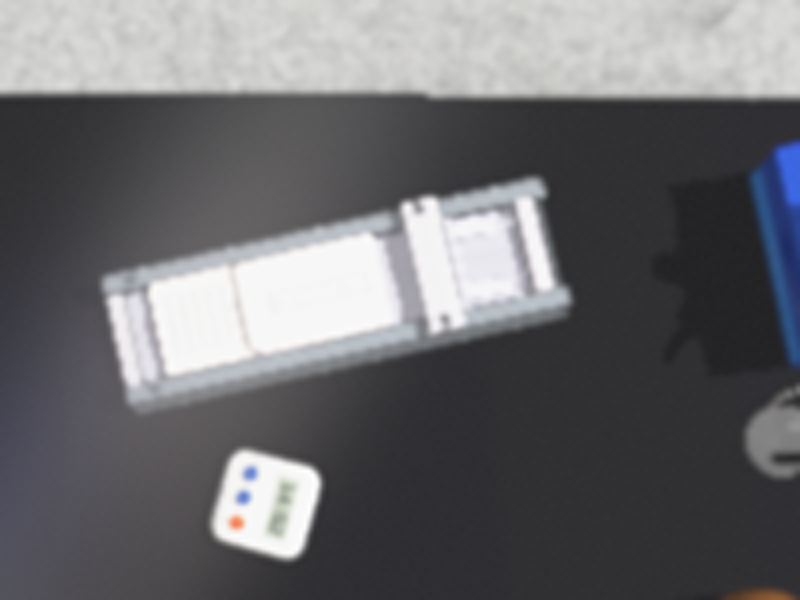

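View pics/side0.png

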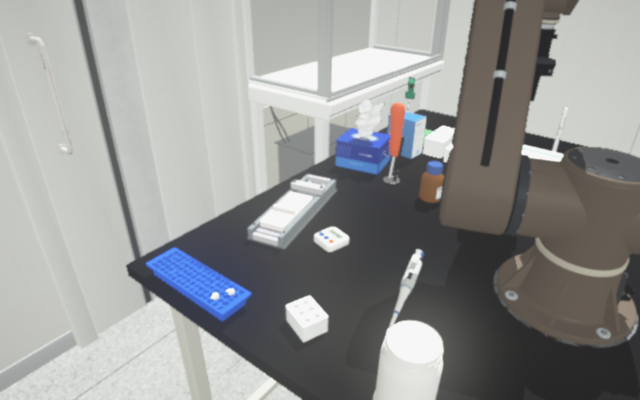

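Run:
```python
from h import *
np.set_printoptions(precision=0,suppress=True)
for n in("top","side"):
    c=imaging.read_camera(n)
    v,u=np.mgrid[0:400,0:640]; uv=np.stack([u,v],-1).reshape(-1,1,2).astype(float)
    p=cv2.undistortPoints(uv,c["intrinsics"],np.array(c["distortion"],float))[:,0]
    T=np.linalg.inv(c["camera_from_world"]); z=c["z_map"].reshape(-1,1)
    P=np.hstack([p[:,:1]*z,-p[:,1:]*z,-z])@T[:3,:3].T+T[:3,3]
    P=P[(z[:,0]>0)]
    # max height on 50 mm grid
    print(n,"cols x=250..800, rows y=-400..350")
    for y in range(-400,350,50):
        print(y,[int(q[:,2].max()) if len(q:=P[(P[:,0]>=x)&(P[:,0]<x+50)&(P[:,1]>=y)&(P[:,1]<y+50)]) else -1 for x in range(250,800,50)])
```

```text
top cols x=250..800, rows y=-400..350
-400 [659, 23, 7, 9, 8, 128, 127, 127, 8, 9, -1]
-350 [666, 23, 24, 8, 7, 8, 91, 92, 89, 88, -1]
-300 [759, 24, 20, 11, 8, 7, 195, 193, 183, 87, -1]
-250 [780, 777, 104, 9, 232, 231, 91, 155, 93, 7, -1]
-200 [780, 779, 104, 10, 228, 227, 8, 8, 10, 9, -1]
-150 [766, 769, 8, 9, 7, 9, 7, 6, 8, 7, -1]
-100 [690, 641, 8, 9, 8, 8, 38, 42, 36, 10, -1]
-50 [595, 8, 9, 10, 10, 8, 55, 41, 40, 8, -1]
0 [498, 9, 10, 9, 8, 8, 54, 56, 53, 8, -1]
50 [236, 8, 8, 17, 21, 35, 44, 44, 8, 7, -1]
100 [48, 6, 8, 24, 22, 40, 50, 49, 8, 9, -1]
150 [26, 7, 7, 19, 21, 42, 43, 40, 9, 7, -1]
200 [7, 8, 8, 8, 8, 38, 37, 37, 10, 6, -1]
250 [7, 8, 8, 6, 7, 7, 7, 7, 7, 6, -1]
300 [9, 41, 39, 8, 8, 9, 8, 8, 7, 7, -1]
side cols x=250..800, rows y=-400..350
-400 [-1, -1, -1, 2, 2, 125, 123, 124, -1, -1, -1]
-350 [-1, -1, -1, 1, 3, 2, 86, 86, 86, 85, -1]
-300 [-1, -1, -1, 2, 3, 3, 196, 192, 184, 84, -1]
-250 [-1, 67, 99, 2, 230, 228, 86, 155, 87, 2, -1]
-200 [-1, 68, 100, 2, 228, 225, 2, 57, 84, 1, -1]
-150 [0, 1, 2, 2, 2, 3, 3, 2, 3, 2, -1]
-100 [470, 478, 2, 2, 2, 2, 37, 37, 31, 2, -1]
-50 [499, 2, 2, 2, 2, 2, 47, 38, 37, 2, -1]
0 [499, 3, 2, 2, 2, 3, 51, 52, 51, 2, -795]
50 [35, 2, 2, 2, 15, 32, 40, 39, 2, 2, -791]
100 [41, 2, 3, 18, 19, 34, 48, 46, 2, 2, -791]
150 [28, 2, 2, 19, 18, 39, 39, 44, 3, 2, -791]
200 [4, 3, 2, 2, 2, 34, 38, 34, 2, 2, -1]
250 [3, 3, 3, 2, 2, 2, 2, 2, 2, 2, -1]
300 [3, 37, 37, 4, 3, 3, 4, 5, 3, 4, -1]
```

step_arm([
  {"slide":[0.02,-0.02,-0.05],"roll":0},
  {"slide":[0.05,-0.045,-0.1],"roll":0},
  {"slide":[0.09,-0.08,-0.12],"roll":0},
  {"slide":[0.135,-0.12,-0.125],"roll":0},
  {"slide":[0.18,-0.16,-0.125],"roll":0},
], fingers=0)

```text
t: 1.88
eef_pos: [364.0, -339.6, 340.3]
tcp_rot: [3.14, -0.0, 0.447]
ft_force: [1.0, 0.5, 1.1]
opening: 0.528
grip_force: 0.0
```

step_arm([
  {"slide":[0.045,-0.04,0],"roll":0},
  {"slide":[0.09,-0.08,0],"roll":0},
  {"slide":[0.135,-0.12,0],"roll":0},
  {"slide":[0.18,-0.16,0],"roll":0},
  {"slide":[0.225,-0.2,0],"roll":0},
])

```text
t: 2.5
eef_pos: [480.3, -61.6, 339.9]
tcp_rot: [3.141, -0.001, 0.448]
ft_force: [0.8, -0.9, 0.2]
opening: 0.024
grip_force: 0.0
```

step_arm([
  {"slide":[0.04,-0.033,0],"roll":-0.18},
  {"slide":[0.08,-0.066,0],"roll":-0.36},
  {"slide":[0.12,-0.1,0],"roll":-0.54},
  {"slide":[0.155,-0.133,0],"roll":-0.72},
  {"slide":[0.186,-0.1645,0.02],"roll":-0.9},
])

```text
t: 3.12
eef_pos: [577.1, 167.1, 320.5]
tcp_rot: [3.139, -0.001, 1.354]
ft_force: [-0.4, -0.3, -0.2]
opening: 0.005
grip_force: 0.0
```

step_arm([
  {"slide":[0,0,0.05],"roll":-0.15},
  {"slide":[0,0,0.1],"roll":-0.3},
  {"slide":[0,0,0.15],"roll":-0.457},
  {"slide":[0,0,0.19],"roll":-0.457},
  {"slide":[0,0,0.2],"roll":-0.457},
])

```text
t: 3.75
eef_pos: [575.4, 165.1, 117.6]
tcp_rot: [-3.138, -0.0, 1.805]
ft_force: [0.6, 0.1, 0.8]
opening: 0.0
grip_force: 0.0
```

Run:
```python
from h import *
np.set_printoptions(precision=3,suppress=True)
s=state(); print(s["t"],s["eef_pos"],s["tcp_rot"],s["ft_force"],s["joints"])
c=imaging.read_camera("side"); cv2.imwrite("pics/s2.png",cv2.resize(c["color"][100:270,220:380,::-1],None,fx=3.5,fy=3.5,interpolation=cv2.INTER_CUBIC))
```

```text
3.75 [575.387 165.12  117.567] [-3.138 -0.     1.805] [0.607 0.067 0.831] [ 0.169  0.566  1.722 -0.     0.857 -0.065]
```

View pics/s2.png

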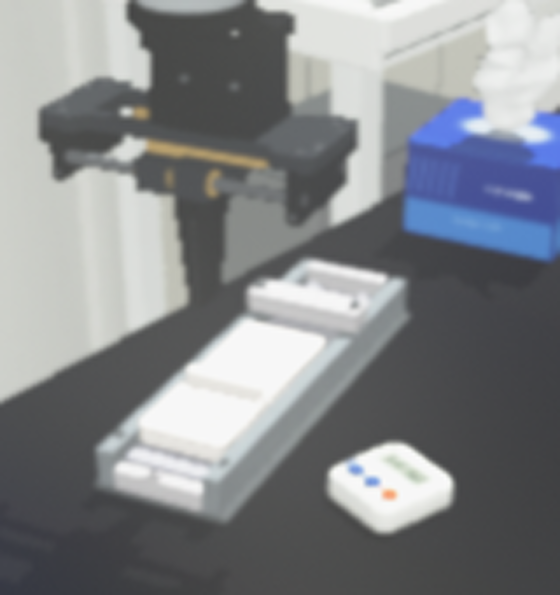

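step_arm([
  {"slide":[0,0,0.03],"roll":0},
  {"slide":[0,0,0.06],"roll":0},
  {"slide":[0,0,0.074],"roll":0},
  {"slide":[0,0,0.076],"roll":0},
  {"slide":[0,0,0.078],"roll":0},
])

```text
t: 4.42
eef_pos: [577.0, 165.4, 42.8]
tcp_rot: [3.14, 0.0, 1.805]
ft_force: [0.8, 0.4, -0.6]
opening: 0.006
grip_force: 0.0
```

step_arm([
  {"slide":[0,0,0.002],"roll":0},
  {"slide":[0,0,0.004],"roll":0},
  {"slide":[0,0,0.006],"roll":0},
  {"slide":[0,0,0.007],"roll":0},
  {"slide":[0,0,0.007],"roll":0},
])

```text
t: 5.05
eef_pos: [576.5, 165.3, 34.9]
tcp_rot: [3.141, 0.0, 1.805]
ft_force: [-0.9, -0.2, 6.4]
opening: 0.001
grip_force: 2.8
```

step_arm([
  {"slide":[0,0,0.002],"roll":0},
  {"slide":[0,0,0.004],"roll":0},
  {"slide":[0,0,0.006],"roll":0},
  {"slide":[0,0,0.007],"roll":0},
  {"slide":[0,0,0.007],"roll":0},
])

```text
t: 5.68
eef_pos: [576.5, 165.3, 28.4]
tcp_rot: [3.141, 0.0, 1.805]
ft_force: [-2.5, -0.0, 12.0]
opening: 0.007
grip_force: 6.0
```

step_arm([
  {"slide":[-0.004,0,0],"roll":0},
  {"slide":[-0.008,0,0],"roll":0},
  {"slide":[-0.013,0,0],"roll":0},
  {"slide":[-0.019,0,0],"roll":0},
  {"slide":[-0.025,0,0],"roll":0},
])

```text
t: 6.3
eef_pos: [582.8, 141.7, 28.8]
tcp_rot: [3.139, -0.0, 1.805]
ft_force: [-2.5, 6.9, 11.1]
opening: 0.007
grip_force: 5.8
```

Run:
```python
from h import *
np.set_printoptions(precision=3,suppress=True)
s=state(); print(s["t"],s["eef_pos"],s["ft_force"])
e=np.array([.2325,-.9726]);o=np.array([606.5,37.])
for n in("top","side"):
    c=imaging.read_camera(n)
    for t,z in(("pad",28),("ridge_rear",38),("carrier",14)):
        for r in mark_of(n,t)[:1]: print(n,t,r["confidence"],(onz(c,r["uv"],z)[:2]-o)@e)
    if n=="side": cv2.imwrite("pics/s3.png",cv2.resize(c["color"][140:260,230:360,::-1],None,fx=5,fy=5,interpolation=cv2.INTER_CUBIC))
```

```text
6.3 [582.817 141.722  28.767] [-2.465  6.929 11.102]
top carrier 0.94 -64.79363275512274
side pad 0.91 -116.40897883494978
side ridge_rear 0.61 -89.05016784525067
side carrier 0.7 -58.68214305350519
```

View pics/s3.png

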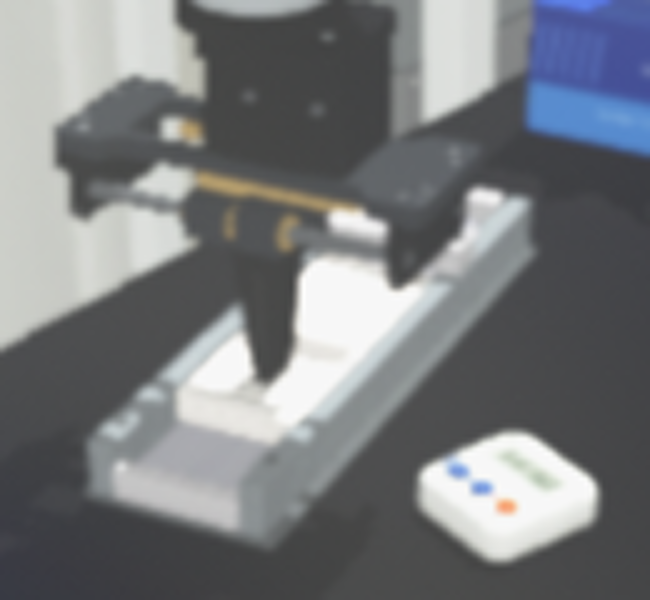

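step_arm([
  {"slide":[-0.006,0,0],"roll":0},
  {"slide":[-0.012,0,0],"roll":0},
  {"slide":[-0.018,0,0],"roll":0},
  {"slide":[-0.024,0,0],"roll":0},
  {"slide":[-0.03,0,0],"roll":0},
])

```text
t: 7.32
eef_pos: [589.7, 112.5, 28.7]
tcp_rot: [3.139, -0.0, 1.805]
ft_force: [-1.3, 6.3, 11.1]
opening: 0.007
grip_force: 5.9
```

step_arm([
  {"slide":[-0.006,0,0],"roll":0},
  {"slide":[-0.012,0,0],"roll":0},
  {"slide":[-0.018,0,0],"roll":0},
  {"slide":[-0.024,0,0],"roll":0},
  {"slide":[-0.028,0,0],"roll":0},
])

```text
t: 7.95
eef_pos: [595.9, 85.2, 28.5]
tcp_rot: [3.14, -0.001, 1.804]
ft_force: [-3.1, 6.9, 11.0]
opening: 0.004
grip_force: 5.5
```

Run:
```python
from h import *
np.set_printoptions(precision=3,suppress=True)
s=state(); print(s["t"],s["eef_pos"],s["ft_force"])
e=np.array([.2325,-.9726]);o=np.array([606.5,37.])
print("tcp",(s["eef_pos"][:2]-o)@e)
for n in("top","side"):
    c=imaging.read_camera(n)
    for t,z in(("pad",28),("ridge_rear",38),("carrier",14)):
        for r in mark_of(n,t)[:1]: print(n,t,r["confidence"],(onz(c,r["uv"],z)[:2]-o)@e)
    if n=="side": cv2.imwrite("pics/s4.png",cv2.resize(c["color"][140:260,230:360,::-1],None,fx=5,fy=5,interpolation=cv2.INTER_CUBIC))
```

```text
7.95 [595.864  85.247  28.543] [-3.098  6.927 10.953]
tcp -49.39825549976127
side pad 0.77 -59.637601514850274
side ridge_rear 0.75 30.81689722290796
side carrier 0.83 -5.373122174854302
```

View pics/s4.png

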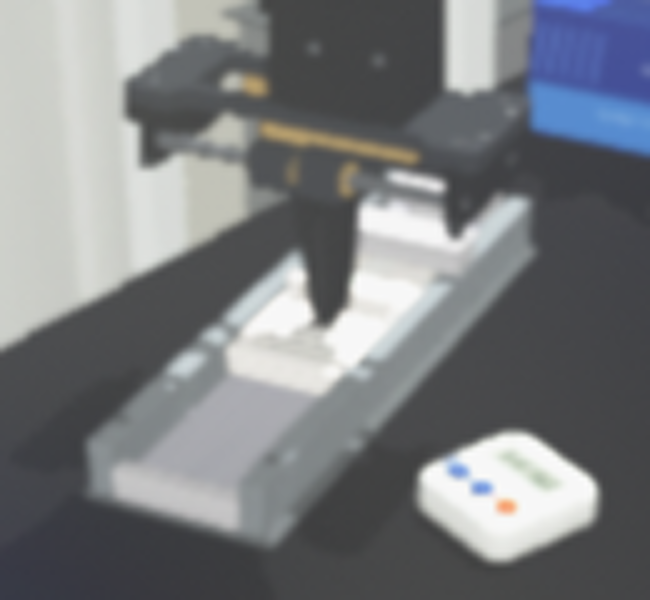

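step_arm([
  {"slide":[-0.004,0,0],"roll":0},
  {"slide":[-0.008,0,0],"roll":0},
  {"slide":[-0.012,0,0],"roll":0},
  {"slide":[-0.015,0,0],"roll":0},
  {"slide":[-0.017,0,0],"roll":0},
])

```text
t: 8.98
eef_pos: [599.6, 69.1, 28.3]
tcp_rot: [3.141, -0.001, 1.805]
ft_force: [-2.1, 9.6, 8.9]
opening: 0.003
grip_force: 6.4
```

step_arm([
  {"slide":[-0.002,0,0],"roll":0},
  {"slide":[-0.004,0,0],"roll":0},
  {"slide":[-0.006,0,0],"roll":0},
  {"slide":[-0.007,0,0],"roll":0},
])

```text
t: 9.48
eef_pos: [601.2, 62.2, 28.2]
tcp_rot: [3.141, -0.001, 1.805]
ft_force: [-1.8, 8.7, 8.9]
opening: 0.008
grip_force: 6.2
```

step_arm([
  {"slide":[-0.001,0,0],"roll":0},
  {"slide":[-0.002,0,0],"roll":0},
  {"slide":[-0.003,0,0],"roll":0},
  {"slide":[-0.003,0,0],"roll":0},
])

```text
t: 9.98
eef_pos: [601.9, 59.2, 28.3]
tcp_rot: [3.141, -0.001, 1.805]
ft_force: [-2.0, 7.4, 8.1]
opening: 0.005
grip_force: 6.1
```

Run:
```python
from h import *
np.set_printoptions(precision=3,suppress=True)
s=state(); print(s["t"],s["eef_pos"],s["ft_force"])
e=np.array([.2325,-.9726]);o=np.array([606.5,37.])
print("tcp",(s["eef_pos"][:2]-o)@e)
for n in("top","side"):
    c=imaging.read_camera(n)
    for t,z in(("pad",28),("carrier",14),("stop_face",32)):
        for r in mark_of(n,t)[:1]: print(n,t,r["confidence"],(onz(c,r["uv"],z)[:2]-o)@e)
    cv2.imwrite(f"pics/{n}5.png",cv2.resize(c["color"][140:220,270:390,::-1],None,fx=6,fy=6,interpolation=cv2.INTER_CUBIC))
```

```text
9.975 [601.904  59.229  28.267] [-2.031  7.376  8.079]
tcp -22.68803916700596
top stop_face 0.59 90.95384826584797
side pad 0.86 -43.07787791862356
side carrier 0.63 15.03186951661499
side stop_face 0.6 84.99809460437206
```

View pics/side5.png

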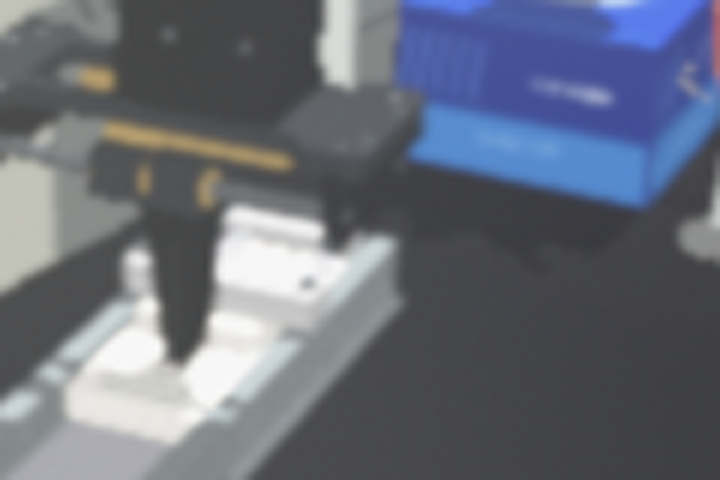

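step_arm([
  {"slide":[-0.001,0,0],"roll":0},
  {"slide":[-0.002,0,0],"roll":0},
  {"slide":[-0.003,0,0],"roll":0},
  {"slide":[-0.003,0,0],"roll":0},
])

```text
t: 10.88
eef_pos: [602.3, 57.5, 28.3]
tcp_rot: [3.141, -0.002, 1.805]
ft_force: [-3.0, 16.3, 9.3]
opening: 0.004
grip_force: 11.1
```

step_arm([
  {"slide":[-0.001,0,0],"roll":0},
  {"slide":[-0.002,0,0],"roll":0},
  {"slide":[-0.002,0,0],"roll":0},
])

```text
t: 11.25
eef_pos: [602.3, 57.3, 28.3]
tcp_rot: [3.141, -0.004, 1.804]
ft_force: [-3.8, 29.5, 11.0]
opening: 0.004
grip_force: 17.1
```

step_arm([
  {"slide":[0.0025,0,0],"roll":0},
  {"slide":[0.0035,0,-0.003],"roll":0},
  {"slide":[0.0035,0,-0.008],"roll":0},
  {"slide":[0.004,0,-0.015],"roll":0},
  {"slide":[0.006,0,-0.03],"roll":0},
])

```text
t: 11.88
eef_pos: [601.3, 58.9, 57.8]
tcp_rot: [-3.141, 0.0, 1.804]
ft_force: [0.7, -0.0, 0.1]
opening: 0.004
grip_force: 0.0
```

step_arm([
  {"slide":[0.01,0,-0.04],"roll":0},
  {"slide":[0.03,0,-0.09],"roll":0},
  {"slide":[0.06,0,-0.14],"roll":0},
  {"slide":[0.1,0,-0.18],"roll":0},
  {"slide":[0.14,0,-0.2],"roll":0},
])

```text
t: 12.5
eef_pos: [569.1, 196.3, 261.3]
tcp_rot: [3.137, 0.001, 1.804]
ft_force: [0.4, 0.6, -0.1]
opening: 0.002
grip_force: 0.0
```

Run:
```python
from h import *
np.set_printoptions(precision=3,suppress=True)
s=state(); print(s["t"],s["eef_pos"],s["ft_force"])
e=np.array([.2325,-.9726]);o=np.array([606.5,37.])
for n in("top","side"):
    c=imaging.read_camera(n)
    for t,z in(("pad",32),("ridge_rear",42),("carrier",18),("stop_face",32),("bridge_low",32)):
        for r in mark_of(n,t)[:1]: print(n,t,r["confidence"],(onz(c,r["uv"],z)[:2]-o)@e,depth(c,r["uv"]))
    cv2.imwrite(f"pics/{n}6.png",cv2.resize(c["color"][140:230,260:380,::-1],None,fx=6,fy=6,interpolation=cv2.INTER_CUBIC))
```

```text
12.5 [569.144 196.285 261.296] [ 0.445  0.616 -0.148]
top pad 0.79 -46.29088124131874 [601.505  83.388  31.421]
top ridge_rear 0.91 -20.50428040542487 [606.288  57.659  33.129]
top carrier 0.61 9.091533127704578 [618.143  31.472  34.224]
top stop_face 0.58 96.74440324916522 [633.546 -58.895  10.155]
top bridge_low 0.63 7.35286867647429 [606.354  29.546  34.228]
side pad 0.77 -43.137507006860204 [603.588  77.886  30.28 ]
side ridge_rear 0.6 -6.3271227719973835 [612.895  43.254  40.962]
side carrier 0.59 10.5755071437464 [597.237  46.312  31.404]
side stop_face 0.84 89.21923062868704 [629.514 -43.441  35.096]
side bridge_low 0.74 12.524242661744532 [613.132  31.66   35.461]
```

View pics/side6.png

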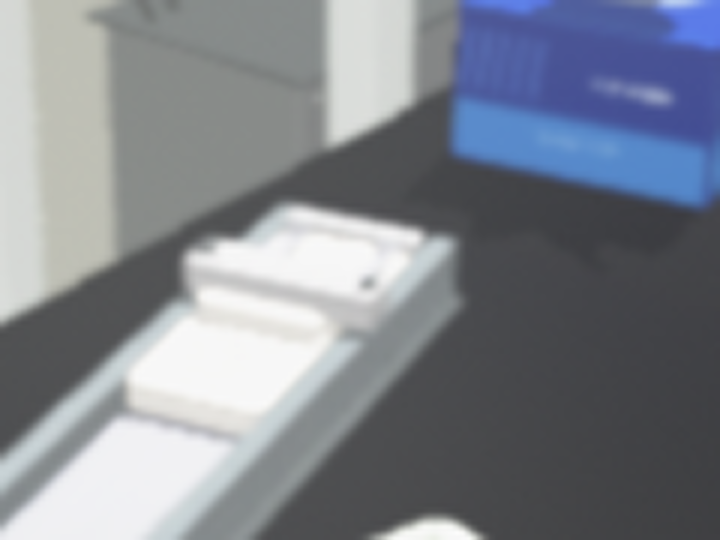

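View pics/top6.png

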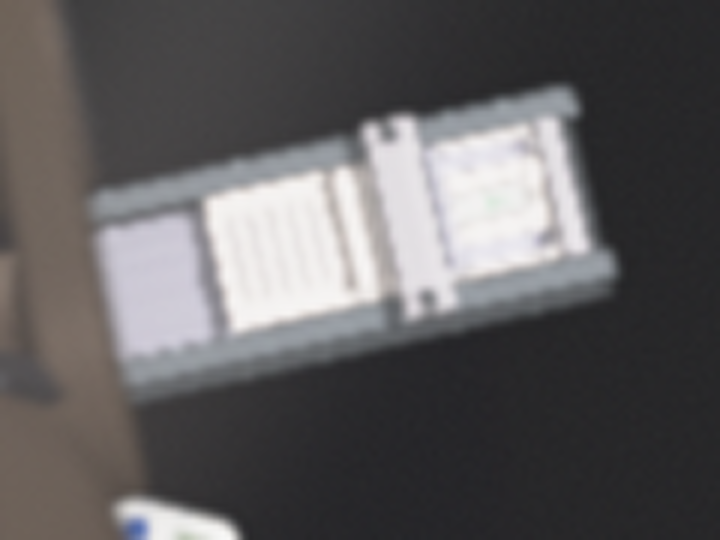

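Both pictures show the carrier home. In the top view the nose meets the stop at about (545,195), and the ridge at (340,230) stands just short of the bridge. The pad is level at about 31 mm, so the bed is near 5 mm, and the hand is clear.

```bash
python3 -c "
from cell import env
print(env.job_done())"
```

```text
the job is handed in; nothing more can be done
None
```

I pressed the carrier down and pushed it under the bridge until it stopped firmly at the end stop. The hand is clear, the last pictures show the carrier home and flat, and the job is handed in; no verdict came back.

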